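Reset the swivel head of a latch-arm fixture to the red mark

ROBOT

A 6-joint arm with a two-finger parallel gripper is mounted at the origin on the work surface. World frame = base frame: x ahead of the robot, y to its left, z up, the work surface at z = 0. Lengths are in m, angles in rad, forces in N, time in s.
With the tool pointing down it reaches from about 0.35 to 0.775 m from the base axis. Payload 5.5 kg.
Tool frame: the origin (TCP) lies midway between the tips of the shut fingers; the grasp point (between the pads) lies env.grasp_offset behind it (env.grasp_offset is the distance from the TCP to the grasp point, in m); z points along the fingers, y is the line along which they close (so a half turn about z gives the same grasp; the last joint's range is limited). The gripper opens to 85 mm and grips with 20 to 120 N. Pads are 22 mm wide; open, the fingers measure 114 mm over their backs; the gripper's body (76 mm by 85 mm) begins 54 mm behind the grasp point. The pads swing forward as they close: fully open they stand 13 mm farther back than shut.
Start: joints at [1.074, 0.313, 0.046, 1.304, 0, 1.431], TCP at [0.201, 0.539, 0.231] pointing down, gripper open.
Joint ranges: [-2.76, 2.76], [-0.86, 1.69], [-1.03, 1.26], [-2.2, 2.34], [-1.47, 1.5], [-3.14, 3.14]. Speed limits (rad/s): [2.57, 2.57, 3.14, 3.14, 3.14, 3.14].

INTERFACE

Orientations are given as a unit quaternion [w, x, y, z].
In Python, from workcell import monitor, viewer, order, env gives the robot as it stands.
- The arm moves only by the tool carry_out, never from a script. Its argument "plan" is a list that holds one entry, the list of rows, each a list of 7 numbers: the turn, a rotation vector about the world's x, y, z in rad, then the shift along the world's x, y, z in mm, then the finger opening in mm, from 0 to 85.4. A call has 1 to 20 rows; each row is the pose to reach, as a shift and turn from the pose commanded when the call began; what a row does not reach only later rows make up. A row lasts 1/10 s, in which the tool goes at most 50 mm and 8.59 degrees, less where a joint would pass 70% of its speed; a pose out of reach is approached as far as the arm can. A call with a gripper value outside its range is refused whole. The fingers move at their own pace and stop on an object; "squeeze" is the grip in N (left out, the last holds). Time passes only in rows, so rows that repeat a pose let the fingers close. It gives the time, the measured TCP pose, the force, the opening and the grip force at its end, in the units of the state.
- monitor.get_state(): the state, without advancing time (a new reading comes with each control period).
- viewer.read_camera(name): name is "scene" or "top" or "wrist"; returns the picture (400x640x3 uint8, red, green, blue); there is no depth.
- viewer.calibration(name): a dict with "K" (3x3 intrinsics, pixels), "eye" and "rotation" of the camera in the world. Camera axes: x right, y down, z forward; pixel columns grow to the right and rows downward; lengths in m; the calibration is good to about 2 mm. A picture is of the moment at which its call begins: read the wrist's pose just before it. calibration takes no time and is no camera call; for the wrist camera it gives the pose at the moment of the call.
- order.hand_in(): hands the job in; it is judged then, once.
The state is a dict: "clock": time; "joint_pos": joint angles; "qvel": joint speeds; "tau": joint torques, N m; "tcp_pos": TCP position; "orientation": TCP orientation; "wrist_force": force on the tool from outside, world axes, zero at the start; "ft_torque": the same for the moment, N m; "finger_gap": finger opening in m; "grip_force": force on a finger pad.
Only numpy, scipy, OpenCV 4.12 (cv2) and the standard library are available. Lean on these libraries where they do the work, as an engineer would, in place of code of your own. Each camera call takes 0.05 s, during which the arm holds its last target. There are 200 camera calls.

TASK

Loosen the orange clamp knob of the swivel fixture, swing the head until its white pointer points at the middle of the red mark (not the blue one), then tighten the knob again until it is firm but not forced, so the head is locked there. Loosen before swinging, do not overtighten, leave the loose parts around the fixture where they lie, and let go at the end.

Things in the scene. Friction and masses are not known exactly. Their poses are not given: they have to be found in the camera images.
- fixture: fixed round grey base, 280 mm in diameter and 12 mm thick, with white ticks every 10 degrees; origin on its underside at the pivot axis, z up. The marks lie on the side of its -x axis.
- head (a joint): swing of the green head about the vertical pivot axis in the middle of the base, rad; 0 = pointer along the base's -x axis, positive = anticlockwise seen from above; range -0.9 to 0.9. With the clamp loose it takes about 0.4 Nm to move (6 to 7 N at the knob or the post) and stays where it is left; clamped, it must not be forced.
- pivot (a point): point on the pivot axis, on top of the head's cap, 54 mm above the table; turns with the head: its -x axis runs along the head to the pointer. The head is a green bar 40 mm wide, its top 44 mm above the table; a grey latch arm is fixed on its far end, reaching 163 mm from the pivot along +x.
- pointer_tip (a point): tip of the white pointer, 4 mm wide, 106 mm from the pivot along the head's -x, 33 mm above the table; the pointer line is the head's -x axis through the pivot
- post (a point): middle of the part of the black upright post on the head that can be gripped: 18 mm in diameter, 70 mm from the pivot along the head's +x, from 50 to 110 mm above the table; this point is 88 mm up
- knob (a joint): turn of the clamp knob relative to the head, rad; positive = tightening = clockwise from above; range -2.4 to 2.4. It starts clamped, near 0; 1.1 rad back (anticlockwise) frees the head anywhere. It turns stiffly (0.32 Nm of friction). When the pad bites, the moment needed rises by 0.004 Nm for each N of clamp force. It stays where left; clamped above 80 N it may ease back to that on release.
- knob_grip (a point): grip point of the clamp knob on its axis, 76 mm above the table, 60 mm from the pivot along the head's -x. The grip is an upright orange bar 12 mm thick, 46 mm long (along this point's x axis), 60 to 91 mm above the table, on a black hub 32 mm wide. It can also serve to swing the head. At rest its friction adds up to 0.32 Nm either way to a moment reading: compare readings after equal small steps.
- red_spot (a point): centre of the top of the red round mark, 16 mm in diameter, 15 mm above the table, fixed on the base 103 to 130 mm from the pivot, 0.27 to 0.62 rad to one side or the other of the base's -x axis
- blue_spot (a point): centre of the top of the blue round mark, same size, on the other side; not wanted now
- strip: brass friction strip, 110x22x4 mm, under the head, origin on the pivot axis, strip 60 mm along -x. Worn unevenly: the pad bites at a knob angle of -0.9 to 0.2 rad that changes along the swing. Past the bite 0.32 rad gives 45 N, 0.43 rad 85 N, 0.58 rad 150 N. Firm = 45 to 150 N: the knob moment, read the same way as while free, is 0.18 to 0.6 Nm higher; aim for 0.33. More spoils it.
- sleeve: loose bronze sleeve, 34 mm in diameter, 40 mm high, origin at the centre of its underside; leave alone
- door_stop: loose red rubber door stop, 42 mm in diameter, 34 mm high, origin at the centre of its underside; leave alone
- bolt_catch: loose galvanised bolt catch, 70 by 35 by 26 mm, origin at the centre of its underside; leave alone
- carrier: loose black contact carrier, 60 by 30 by 24 mm, origin at the centre of its underside; leave alone

How it is judged:
By the outcome, as a careful person would: the job done as asked, in the order asked, and still so for the second after the job is handed in, with the robot touching nothing.
It also fails if it takes over 58 s, if anything falls off the work surface, if the arm or the gripper's body presses on something with over 40 N, if the wrist force passes 120 N, or if a joint passes its speed limit or range.

## Working session

There is one attempt and no reset: what is moved stays moved. The work goes in short steps, Python scripts to look and compute and a tool call to move; the robot and the scene stay as the last step left them, time stands still between calls to the robot, and variables do not carry over. Pictures are saved under pics/ and viewed, at most 10 in all, crops included, and the job is handed in when it is done.

Besides the shell and the picture viewer there is one more tool, called after "Request:" as name([rows], argument=value, ...), one row to a line, values as JSON. carry_out: Moves the arm, as the interface text tells. Its arguments: {"type":"object","properties":{"plan":{"type":"array","items":{"type":"array","items":{"type":"array","items":{"type":"number"}}}},"squeeze":{"type":"number"}},"required":["plan"]}

```bash
mkdir -p pics; ls
python3 - <<'E'
from workcell import monitor, viewer, order, env
import cv2
s=monitor.get_state()
print({k:(v if not hasattr(v,'round') else v) for k,v in s.items()}, env.grasp_offset)
for n in ("top","scene"):
    c=viewer.calibration(n); print(n,c)
    cv2.imwrite(f"pics/{n}0.png",viewer.read_camera(n)[:,:,::-1])
E
```

```text
pics
{'clock': 0.0, 'joint_pos': array([1.07440293e+00, 3.13955963e-01, 4.49578559e-02, 1.30356841e+00,
       4.82863150e-06, 1.43121886e+00]), 'qvel': array([-0.00165992,  0.00101039,  0.00117722,  0.00080234,  0.00044367,
       -0.00055578]), 'tau': array([-1.77480988e-04, -4.80624139e+01,  2.98535961e+01,  1.93400227e-02,
       -1.96707265e-04, -5.10401236e-06]), 'tcp_pos': array([0.20059471, 0.53833412, 0.23042549]), 'orientation': array([-2.79020717e-04,  1.77462965e-01,  9.84127082e-01, -8.39965679e-04]), 'wrist_force': array([-0.17485304, -0.50785548, -0.281735  ]), 'ft_torque': array([-0.00976892, -0.05447639,  0.00723219]), 'grip_force': 0.0, 'finger_gap': 0.08530610630877955} 0.0187
top {'K': array([[368.01075996,   0.        , 319.42278268],
       [  0.        , 368.01075996, 202.18112784],
       [  0.        ,   0.        ,   1.        ]]), 'eye': array([0.51917582, 0.01920269, 0.78887014]), 'rotation': array([ 0.04336943, -0.70088203,  0.71068225, -0.04259351])}
scene {'K': array([[392.61885068,   0.        , 326.53747963],
       [  0.        , 392.61885068, 200.15294043],
       [  0.        ,   0.        ,   1.        ]]), 'eye': array([1.02081651, 0.20861565, 0.80700872]), 'rotation': array([-0.15411964,  0.54973706,  0.78761783, -0.23172063])}
```

View pics/top0.png

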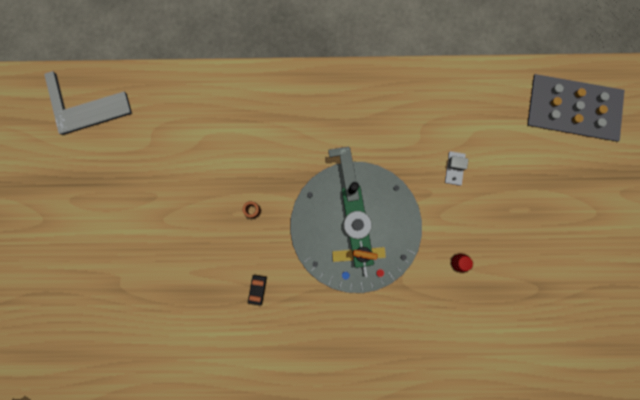

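View pics/scene0.png

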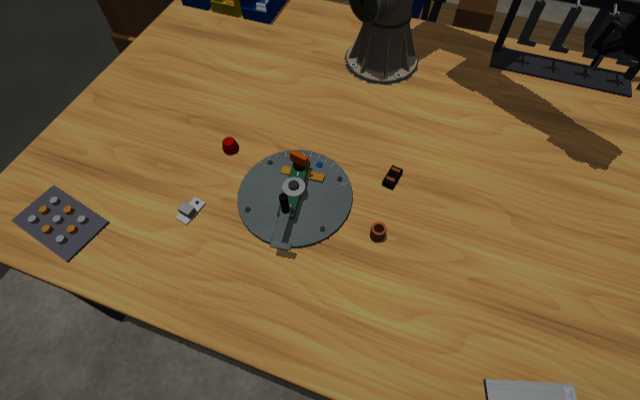

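The top view shows the pivot cap at about (357,225), the orange knob at (365,255), the red mark at (380,273), the blue mark at (346,275) and the post at (353,188). The pointer is just left of red.

```bash
cat > h.py <<'E'
import numpy as np, cv2
from scipy.spatial.transform import Rotation as R
from workcell import monitor, viewer, order, env
def rot(c):
    r=np.asarray(c["rotation"]); return r if r.shape==(3,3) else R.from_quat(r[[1,2,3,0]]).as_matrix()
def ray(c,uv,z):
    d=rot(c)@np.linalg.solve(c["K"],[uv[0],uv[1],1.]); e=c["eye"]
    return e+d*(z-e[2])/d[2]
def proj(c,p):
    q=c["K"]@(rot(c).T@(np.asarray(p)-c["eye"])); return q[:2]/q[2]
def blobs(im,lo,hi,amin=8):
    h=cv2.cvtColor(im,cv2.COLOR_RGB2HSV); m=cv2.inRange(h,np.array(lo),np.array(hi))
    n,_,st,ce=cv2.connectedComponentsWithStats(m)
    return [(ce[i].round(1),st[i,4]) for i in range(1,n) if st[i,4]>=amin],m
def ori():
    q=monitor.get_state()["orientation"]; return R.from_quat(q[[1,2,3,0]])
E
python3 - <<'E'
from h import *
im=cv2.imread("pics/top0.png")[:,:,::-1].copy(); c=viewer.calibration("top")
sub=im.copy(); sub[:150]=0; sub[300:]=0; sub[:,:285]=0; sub[:,430:]=0
for n,lo,hi,z in (("red",(0,150,60),(5,255,255),.015),("red2",(174,150,60),(180,255,255),.015),("blue",(100,120,60),(130,255,255),.015),("orange",(8,200,120),(17,255,255),.091),("green",(60,80,30),(90,255,255),.044)):
    for p,a in blobs(sub,lo,hi)[0]: print(n,p,a,ray(c,p,z).round(4))
print("cap",ray(c,(357.5,225),.054), "tip",ray(c,(365.5,276),.033),"post",ray(c,(353.5,187),.11))
s=monitor.get_state(); print(ori().as_matrix().round(3))
cv2.imwrite("pics/topcrop.png",cv2.resize(im[140:300,280:435],None,fx=3.7,fy=3.7,interpolation=cv2.INTER_CUBIC)[:,:,::-1])
E
```

```text
red [379.6 272.5] 33 [ 0.4654 -0.1031  0.015 ]
blue [345.2 275.1] 40 [ 0.4611 -0.0318  0.015 ]
orange [355.6 253.9] 9 [ 0.5057 -0.0472  0.091 ]
green [352.3 202.5] 283 [ 0.6086 -0.0476  0.044 ]
green [360.  242.8] 172 [ 0.5268 -0.0611  0.044 ]
green [357.4 262.6] 64 [ 0.4875 -0.0548  0.044 ]
green [369.4 262.3] 33 [ 0.4878 -0.0788  0.044 ]
cap [ 0.56206583 -0.05598101  0.054     ] tip [ 0.4601285  -0.07156869  0.033     ] post [ 0.62983804 -0.04465124  0.11      ]
[[-0.937  0.349 -0.001]
 [ 0.349  0.937 -0.001]
 [ 0.    -0.002 -1.   ]]
```

View pics/topcrop.png

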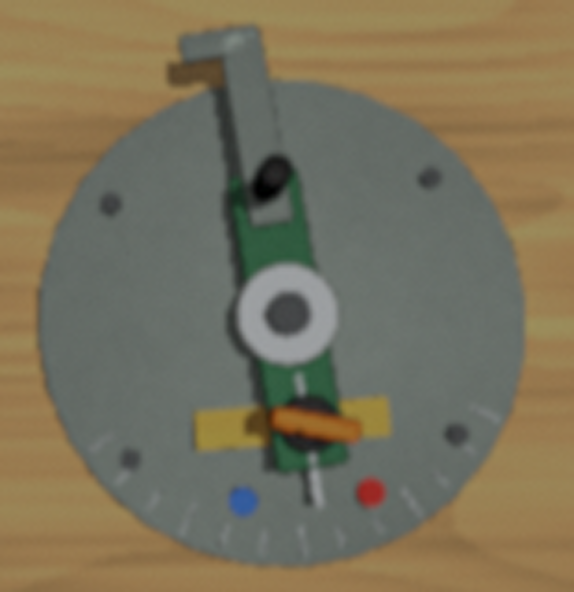

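The crop shows the head's pointer about 0.15 rad and red about 0.45 rad from -x, both towards -y. The orange bar lies almost along y, tilted about 0.19 rad. I'll move above the knob and take a close look.

Request:
carry_out([
  [[0,0,-0.04,10,-15,0,85],[0,0,-0.12,25,-50,0,85],[0,0,-0.22,45,-90,0,85],[0,0,-0.32,66,-132,0,85],[0,0,-0.42,87,-174,0,85],[0,0,-0.52,108,-216,0,85],[0,0,-0.62,130,-260,0,85],[0,0,-0.72,152,-304,0,85],[0,0,-0.82,174,-348,-5,85],[0,0,-0.92,196,-392,-10,85],[0,0,-1.02,218,-436,-15,85],[0,0,-1.12,240,-480,-20,85],[0,0,-1.22,262,-524,-20,85],[0,0,-1.32,280,-560,-20,85],[0,0,-1.37,294,-588,-20,85],[0,0,-1.4,302,-603,-20,85],[0,0,-1.4,302,-603,-20,85],[0,0,-1.4,302,-603,-20,85]],
])

```text
clock: 1.9
tcp_pos: [0.502, -0.0638, 0.211]
orientation: [-0.001, 0.77, 0.638, -0.0]
wrist_force: [0.1, -0.3, -0.5]
finger_gap: 0.085
grip_force: 0.0
```

Run:
```python
from h import *
c=viewer.calibration("wrist"); im=viewer.read_camera("wrist")
np.savez("w1.npz",im=im,K=c["K"],eye=c["eye"],rotation=c["rotation"])
cv2.imwrite("pics/w1.png",im[:,:,::-1]); s=monitor.get_state()
print(s["tcp_pos"],s["joint_pos"].round(3),c["eye"],s["wrist_force"],s["ft_torque"])
for k,p in dict(pivot=(.562,-.056,.054),knob=(.5027,-.0651,.091),red=(.4654,-.1031,.015)).items(): print(k,proj(c,p))
```

```text
[ 0.50189448 -0.06323081  0.21116603] [-0.284  0.188 -0.168  1.216  0.     1.471] [0.51584107 0.0155551  0.35289486] [-0.23886517  0.51672503  0.60618142] [0.00390401 0.07230729 0.04042108]
pivot [383.29125829 164.81610087]
knob [326.61540292 194.93633529]
red [301.02499455 211.48699026]
```

View pics/w1.png

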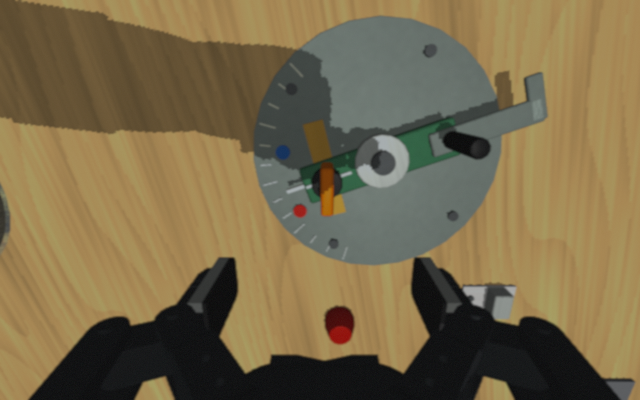

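The wrist view shows the cap at about (383,161), the bar centre at (328,191), red at (300,211), and the pointer running from about (288,192) to (310,186). I'll measure these to subpixel accuracy.

```bash
cat >> h.py <<'E'
def measure(c,im,box):
    x0,x1,y0,y1=box; sub=np.zeros_like(im); sub[y0:y1,x0:x1]=im[y0:y1,x0:x1]; o={}
    for n,lo,hi,z in (("red",(0,150,60),(6,255,255),.015),("red",(172,150,60),(180,255,255),.015),("blue",(100,120,40),(130,255,255),.015)):
        for p,a in blobs(sub,lo,hi,15)[0]: print(n,p,a,ray(c,p,z)[:2].round(4))
    _,m=blobs(sub,(6,170,70),(19,255,255))
    n,l,st,ce=cv2.connectedComponentsWithStats(m); i=1+np.argmax(st[1:,4])
    (u,v),(w,h),a=cv2.minAreaRect(np.argwhere(l==i)[:,::-1].astype(np.float32))
    b=cv2.boxPoints(((u,v),(w,h),a)); P=np.array([ray(c,q,.091)[:2] for q in b]); e=[P[1]-P[0],P[2]-P[1]]; d=max(e,key=np.linalg.norm)
    print("bar",(u,v),(w,h),st[i,4],P.mean(0).round(4),"len",np.linalg.norm(d).round(4),"dir",(np.arctan2(d[1],d[0])%np.pi).round(3))
    hsv=cv2.cvtColor(sub,cv2.COLOR_RGB2HSV); m=cv2.inRange(hsv,np.array((0,0,125)),np.array((180,45,255)))
    n,l,st,ce=cv2.connectedComponentsWithStats(m)
    for i in range(1,n):
        if st[i,4]>8: print("white",ce[i].round(1),st[i].tolist())
E
python3 - <<'E'
from h import *
d=np.load("w1.npz"); c={k:d[k] for k in("K","eye","rotation")}; measure(c,d["im"],(250,520,10,268))
c2=viewer.calibration("top"); measure(c2,cv2.imread("pics/top0.png")[:,:,::-1].copy(),(285,425,155,300))
im=d["im"][130:230,255:420]
cv2.imwrite("pics/w1c.png",cv2.resize(im,None,fx=4.8,fy=4.8,interpolation=cv2.INTER_CUBIC)[:,:,::-1])
E
```

```text
red [299.5 210.5] 117 [ 0.4639 -0.1016]
blue [282.5 151.9] 154 [ 0.4598 -0.0303]
bar (327.0, 189.0) (52.0, 14.0) 641 [ 0.5039 -0.0604] len 0.0485 dir 1.395
white [386.8 164.4] [357, 135, 52, 56, 1372]
white [265.3 164.8] [260, 164, 12, 3, 29]
white [345.9 173.7] [341, 171, 11, 6, 39]
white [270.3 183. ] [263, 181, 15, 5, 35]
white [297.4 188.7] [286, 185, 26, 9, 111]
white [356.1 193.6] [354, 191, 5, 7, 16]
white [359.7 198.8] [357, 197, 7, 6, 17]
white [277.4 200. ] [274, 198, 8, 5, 21]
white [286.9 215.2] [283, 212, 9, 7, 25]
white [298.5 228.5] [294, 224, 11, 10, 31]
white [312.8 239.1] [310, 236, 7, 7, 20]
white [327.2 248.6] [326, 246, 4, 6, 13]
white [344.5 253. ] [342, 247, 6, 13, 34]
red [379.6 272.5] 33 [ 0.4654 -0.1031]
blue [345.2 275.1] 40 [ 0.4611 -0.0318]
bar (362.0355529785156, 254.00254821777344) (30.137502670288086, 7.552187442779541) 185 [ 0.5054 -0.0593] len 0.0566 dir 1.486
white [357.6 224.3] [345, 211, 27, 27, 441]
white [365.3 271.2] [364, 267, 4, 10, 25]
```

View pics/w1c.png

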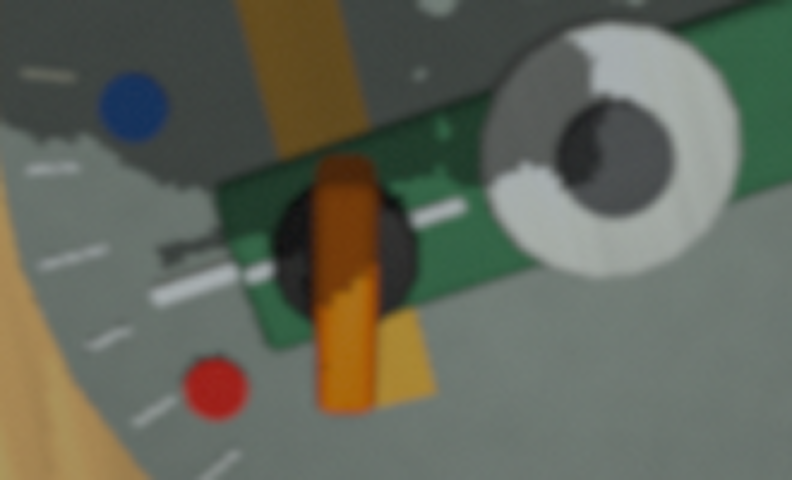

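The close crop shows the bar's top face centred at about (327.3,192), the cap centre at (382.5,161), and the pointer tip at (286.7,192.3).

Run:
```python
from h import *
d=np.load("w1.npz"); c={k:d[k] for k in("K","eye","rotation")}
piv=ray(c,(382.5,161.2),.054)[:2]; tip=ray(c,(286.7,192.3),.033)[:2]; red=ray(c,(299.5,210.5),.015)[:2]; kn=ray(c,(327.3,192.1),.091)[:2]; blue=ray(c,(282.5,151.9),.015)[:2]
ln=ray(c,(351.9,172.9),.044)[:2]
A=lambda v:np.arctan2(-v[1],-v[0])
for n,p in dict(piv=piv,tip=tip,red=red,kn=kn,ln=ln,blue=blue).items(): print(n,p.round(4),np.linalg.norm(p-piv).round(4),A(p-piv).round(3))
print("tip-ln",A(tip-ln))
c=viewer.calibration("top"); im=cv2.imread("pics/top0.png")
p=ray(c,(357.6,224.3),.054)[:2]
for n,q in dict(red=ray(c,(379.6,272.5),.015),tip=ray(c,(365.7,276),.033),blue=ray(c,(345.2,275.1),.015)).items(): print(n,A(q[:2]-p).round(3),np.linalg.norm(q[:2]-p))
s=monitor.get_state(); print(s["tcp_pos"],ori().as_matrix()[:,1])
```

```text
piv [ 0.5617 -0.0522] 0.0 -3.142
tip [ 0.4573 -0.0719] 0.1062 0.186
red [ 0.4639 -0.1016] 0.1095 0.467
kn [ 0.5038 -0.0626] 0.0588 0.177
ln [ 0.5305 -0.0609] 0.0324 0.269
blue [ 0.4598 -0.0303] 0.1042 -0.213
tip-ln 0.15010892318226612
red 0.446 0.10865315589328828
tip 0.151 0.10453127580749758
blue -0.234 0.10520581750859703
[ 0.50189448 -0.06323081  0.21116603] [ 0.9829301  -0.18397577 -0.00115178]
```

Head is at about 0.17, red at about 0.457, so the swing is about +0.29. Now I'll descend and grip.

Request:
carry_out([
  [[0,0,0,2,0.5,-20,40],[0,0,0,2,0.5,-55,40],[0,0,0,2,0.5,-90,40],[0,0,0,2,0.5,-120,40],[0,0,0,2,0.5,-138,40],[0,0,0,2,0.5,-145,40],[0,0,0,2,0.5,-148,40],[0,0,0,2,0.5,-148,40]],
], squeeze=40)

```text
clock: 2.75
tcp_pos: [0.5052, -0.0631, 0.064]
orientation: [0.0, 0.769, 0.639, 0.0]
wrist_force: [0.1, 0.3, -0.1]
finger_gap: 0.04
grip_force: 0.0
```

Request:
carry_out([
  [[0,0,0,0,0,0,5],[0,0,0,0,0,0,5],[0,0,0,0,0,0,5],[0,0,0,0,0,0,5],[0,0,0,0,0,0,5],[0,0,0,0,0,0,5]],
], squeeze=90)

```text
clock: 3.35
tcp_pos: [0.5045, -0.0636, 0.0647]
orientation: [0.0, 0.77, 0.638, 0.0]
wrist_force: [-3.4, 0.9, 8.0]
finger_gap: 0.0107
grip_force: 88.5
```

```bash
cat > st.py <<'E'
from h import *
s=monitor.get_state(); y=ori().as_matrix()[:,1]
print("t",round(float(s["clock"]),2),"p",s["tcp_pos"].round(4),"yaw",np.arctan2(y[1],y[0]).round(4),"F",s["wrist_force"].round(1),"M",s["ft_torque"].round(3),"gap",round(s["finger_gap"],4),"grip",s["grip_force"],"j6",s["joint_pos"][5].round(3))
E
python3 st.py
```

```text
t 3.35 p [ 0.5045 -0.0636  0.0647] yaw -0.186 F [-3.4  0.9  8. ] M [0.3   0.902 0.055] gap 0.0107 grip 88.48727345466614 j6 1.473
```

Request:
carry_out([
  [[0,0,0.05,0,0,0.3,5],[0,0,0.1,0,0,0.5,5],[0,0,0.15,0,0,0.5,5],[0,0,0.2,0,0,0.5,5],[0,0,0.25,0,0,0.5,5],[0,0,0.3,0,0,0.5,5],[0,0,0.3,0,0,0.5,5]],
])

```text
clock: 4.05
tcp_pos: [0.5042, -0.0637, 0.0647]
orientation: [-0.0, 0.666, 0.746, -0.0]
wrist_force: [-3.8, 1.7, 4.9]
finger_gap: 0.0106
grip_force: 88.2
```

```bash
python3 st.py
```

```text
t 4.05 p [ 0.5042 -0.0637  0.0647] yaw 0.114 F [-3.8  1.7  4.9] M [0.076 0.797 0.01 ] gap 0.0106 grip 88.23780655860901 j6 1.173
```

Request:
carry_out([
  [[0,0,0.06,-0.3,0,0,5],[0,0,0.12,-0.5,0,0,5],[0,0,0.19,-0.5,0,0,5],[0,0,0.26,-0.5,0,0,5],[0,0,0.33,-0.5,0,0,5],[0,0,0.4,-0.5,0,0,5],[0,0,0.47,-0.5,0,0,5],[0,0,0.54,-0.5,0,0,5],[0,0,0.61,-0.5,0,0,5],[0,0,0.68,-0.5,0,0,5],[0,0,0.75,-0.5,0,0,5],[0,0,0.82,-0.5,0,0,5],[0,0,0.88,-0.5,0,0,5],[0,0,0.92,-0.5,0,0,5],[0,0,0.92,-0.5,0,0,5]],
])

```text
clock: 5.55
tcp_pos: [0.5035, -0.0642, 0.0647]
orientation: [-0.0, 0.266, 0.964, -0.001]
wrist_force: [-5.3, -1.9, 6.6]
finger_gap: 0.0102
grip_force: 88.3
```

```bash
python3 st.py
python3 - <<'E'
from h import *
c=viewer.calibration("wrist"); im=viewer.read_camera("wrist"); np.savez("w2.npz",im=im,K=c["K"],eye=c["eye"],rotation=c["rotation"])
cv2.imwrite("pics/w2.png",im[:,:,::-1])
E
```

```text
t 5.55 p [ 0.5035 -0.0642  0.0647] yaw 1.0332 F [-5.3 -1.9  6.6] M [-0.158  0.973 -0.065] gap 0.0102 grip 88.27229619026184 j6 0.253
```

View pics/w2.png

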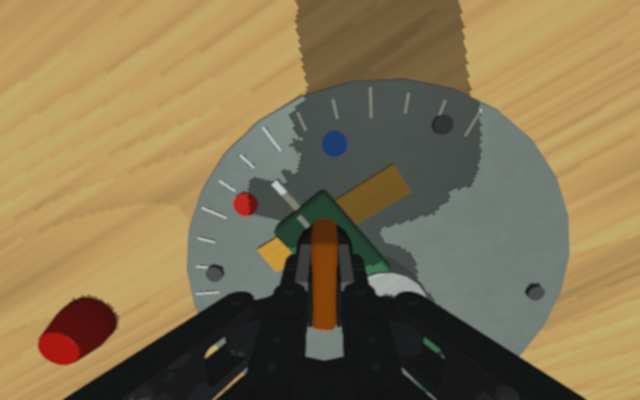

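The bar turned with the gripper, and the pointer tip is at about (277,183) with red at (245,204). The clamp is loosened by 1.22 rad, so I'll swing about the pivot.

Request:
carry_out([
  [[0,0,0.02,0.2,-1.1,0,5],[0,0,0.06,0.7,-3.4,0,5],[0,0,0.1,1.3,-5.8,0,5],[0,0,0.14,2.0,-8.1,0,5],[0,0,0.18,2.8,-10.4,0,5],[0,0,0.22,3.6,-12.7,0,5],[0,0,0.26,4.6,-14.9,0,5],[0,0,0.28,5.1,-16.0,0,5],[0,0,0.29,5.3,-16.5,0,5],[0,0,0.29,5.3,-16.5,0,5],[0,0,0.29,5.3,-16.5,0,5]],
])

```text
clock: 6.7
tcp_pos: [0.5082, -0.0803, 0.0647]
orientation: [-0.001, 0.124, 0.992, -0.0]
wrist_force: [-6.4, -0.4, 8.2]
finger_gap: 0.0106
grip_force: 88.5
```

```bash
python3 st.py
python3 - <<'E'
from h import *
c=viewer.calibration("wrist"); im=viewer.read_camera("wrist"); np.savez("w3.npz",im=im,K=c["K"],eye=c["eye"],rotation=c["rotation"])
for n in("w2","w3"):
    d=np.load(n+".npz");cc={k:d[k] for k in("K","eye","rotation")}; print(n); measure(cc,d["im"],(180,480,60,290))
u,v=proj(c,(.464,-.1016,.015)).astype(int); print(u,v)
y0,x0=max(v-60,0),max(u-60,0); print(x0,y0)
cv2.imwrite("pics/w3.png",cv2.resize(im[y0:y0+120,x0:x0+150],None,fx=5,fy=5,interpolation=cv2.INTER_CUBIC)[:,:,::-1])
E
```

```text
t 6.7 p [ 0.5082 -0.0803  0.0647] yaw 1.3226 F [-6.4 -0.4  8.2] M [ 0.063  1.284 -0.068] gap 0.0106 grip 88.52919816970825 j6 -0.064
w2
red [244.9 203.9] 406 [ 0.4632 -0.1016]
blue [334.1 143.5] 499 [ 0.4591 -0.0306]
bar (324.0, 254.5) (69.0, 26.0) 1731 [ 0.4878 -0.0548] len 0.0328 dir 2.618
white [370.   97.5] [370, 88, 1, 20, 20]
white [243.  208.2] [187, 97, 117, 193, 10357]
white [333.9 105.5] [333, 100, 3, 12, 12]
white [442.9 246.4] [382, 179, 98, 111, 5613]
white [303.6 221.4] [299, 217, 9, 9, 20]
white [391.8 281.9] [368, 273, 54, 17, 697]
w3
red [273.5 169.6] 417 [ 0.4627 -0.102 ]
blue [381.5 136.3] 515 [ 0.459  -0.0309]
bar (324.0, 254.5) (69.0, 26.0) 1735 [ 0.4906 -0.0756] len 0.0328 dir 2.907
white [253.1 199. ] [186, 86, 160, 204, 14270]
white [393.2 102.6] [392, 94, 3, 18, 24]
white [430.8  99.4] [429, 94, 5, 13, 15]
white [357.  104.4] [356, 96, 3, 18, 22]
white [426.5 113.5] [425, 108, 4, 12, 12]
white [287.4 183. ] [283, 177, 10, 12, 48]
white [303.4 221. ] [300, 217, 8, 9, 24]
white [476.5 222.9] [472, 217, 8, 12, 49]
white [448.5 262. ] [401, 229, 79, 61, 3304]
white [391.2 282.3] [368, 274, 53, 16, 646]
274 171
214 111
```

View pics/w3.png

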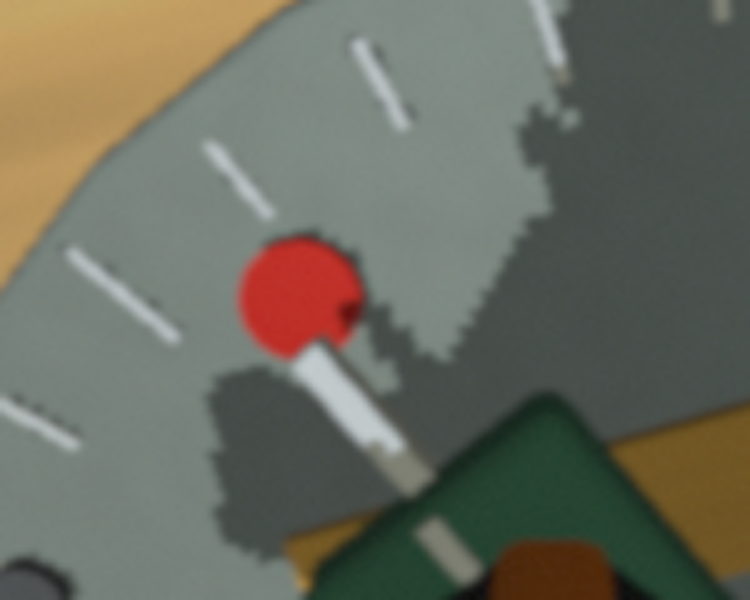

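The pointer tip is at about (275.6,181.6) in full-image pixels and the red centre at (273.5,169.6), so they are nearly aligned. I'll work out the residual with a base-circle fit for the pivot.

```bash
cat >> h.py <<'E'
from scipy.optimize import least_squares
def pivot_fit(c,im,guess):
    h=cv2.cvtColor(im,cv2.COLOR_RGB2HSV); m=(h[:,:,1]<70).astype(np.uint8)
    pts=[]
    for a in np.linspace(0,2*np.pi,180,endpoint=False):
        rs=np.arange(.120,.160,.0003); uv=np.array([proj(c,(guess[0]+r*np.cos(a),guess[1]+r*np.sin(a),.012)) for r in rs])
        if (uv<1).any() or (uv[:,0]>638).any() or (uv[:,1]>398).any(): continue
        s=cv2.remap(h[:,:,1].astype(np.float32),uv[:,0].astype(np.float32).reshape(1,-1),uv[:,1].astype(np.float32).reshape(1,-1),cv2.INTER_LINEAR)[0]
        i=np.argmax(np.convolve(s,np.r_[np.ones(8),-np.ones(8)],'valid')); 
        r=rs[i+8]; pts.append((guess[0]+r*np.cos(a),guess[1]+r*np.sin(a)))
    pts=np.array(pts); f=lambda p:np.hypot(*(pts-p[:2]).T)-p[2]
    s=least_squares(f,[*guess,.14],loss='soft_l1',f_scale=.0007); print("pivot",s.x.round(4),"med res",np.median(abs(f(s.x))).round(5),len(pts)); return s.x[:2]
E
python3 - <<'E'
from h import *
A=lambda v:np.arctan2(-v[1],-v[0])
g=np.array((.562,-.054)); L=lambda n:(lambda d:({k:d[k] for k in("K","eye","rotation")},d["im"]))(np.load(n+".npz"))
c,im=L("w1"); p1=pivot_fit(c,im,g); print("red in w1",A(ray(c,(299.5,210.5),.015)[:2]-p1))
ct=viewer.calibration("top"); pt=pivot_fit(ct,cv2.imread("pics/top0.png")[:,:,::-1].copy(),g); print("red in top",A(ray(ct,(379.6,272.5),.015)[:2]-pt))
for n in("w2","w3"): c,im=L(n); p3=pivot_fit(c,im,g)
for p in (p1,p3):
    tip=ray(c,(275.6,181.6),.033)[:2]; b=ray(c,(298.8,208),.033)[:2]; red=ray(c,(273.5,169.6),.015)[:2]
    print("tip",tip,np.linalg.norm(tip-p),"tip ang",A(tip-p),"base ang",A(b-p),"line",A(tip-b),"red",A(red-p),np.linalg.norm(red-p))
E
```

```text
pivot [ 0.5622 -0.0544  0.1385] med res 0.00023 160
red in w1 0.4469587139320279
pivot [ 0.5637 -0.0564  0.1387] med res 0.00023 180
red in top 0.44365793708134194
pivot [ 0.5614 -0.0549  0.1382] med res 0.00032 136
pivot [ 0.5613 -0.055   0.1381] med res 0.00026 136
tip [ 0.46681509 -0.09898248] 0.10527275449468908 tip ang 0.4369768227184372 base ang 0.4391035144639446 line 0.42851317858252047 red 0.4461528713643489 0.11024966543182955
tip [ 0.46681509 -0.09898248] 0.10422121864964887 tip ang 0.43603906343411186 base ang 0.43795406441663487 line 0.42851317858252047 red 0.4453462479980178 0.10919726675341158
```

Request:
carry_out([
  [[0,0,0.01,0.3,-0.6,0,5],[0,0,-0.05,0.3,-0.6,0,5],[0,0,-0.1,0.3,-0.6,0,5],[0,0,-0.1,0.3,-0.6,0,5]],
])

```text
clock: 7.15
tcp_pos: [0.5085, -0.0808, 0.0647]
orientation: [-0.001, 0.173, 0.985, -0.0]
wrist_force: [-5.8, 0.5, 7.9]
finger_gap: 0.0105
grip_force: 88.5
```

```bash
python3 st.py
```

```text
t 7.15 p [ 0.5085 -0.0808  0.0647] yaw 1.2221 F [-5.8  0.5  7.9] M [0.077 1.251 0.011] gap 0.0105 grip 88.54997992515564 j6 0.036
```

Request:
carry_out([
  [[0,0,-0.05,0,0,0,5],[0,0,-0.1,0,0,0,5],[0,0,-0.1,0,0,0,5]],
])

```text
clock: 7.45
tcp_pos: [0.5085, -0.0807, 0.0647]
orientation: [-0.001, 0.222, 0.975, -0.0]
wrist_force: [-6.5, 0.1, 8.1]
finger_gap: 0.0101
grip_force: 88.5
```

```bash
python3 st.py
```

```text
t 7.45 p [ 0.5085 -0.0807  0.0647] yaw 1.1223 F [-6.5  0.1  8.1] M [0.138 1.237 0.015] gap 0.0101 grip 88.54132533073425 j6 0.136
```

Request:
carry_out([
  [[0,0,-0.05,0,0,0,5],[0,0,-0.1,0,0,0,5],[0,0,-0.1,0,0,0,5]],
])

```text
clock: 7.75
tcp_pos: [0.5086, -0.0806, 0.0647]
orientation: [-0.001, 0.271, 0.963, -0.0]
wrist_force: [-6.7, 1.3, 7.5]
finger_gap: 0.0104
grip_force: 88.5
```

```bash
python3 st.py
```

```text
t 7.75 p [ 0.5086 -0.0806  0.0647] yaw 1.0223 F [-6.7  1.3  7.5] M [0.214 1.157 0.008] gap 0.0104 grip 88.53081464767456 j6 0.236
```

Request:
carry_out([
  [[0,0,-0.03,0,0,0,5],[0,0,-0.06,0,0,0,5]],
])

```text
clock: 7.95
tcp_pos: [0.5086, -0.0806, 0.0647]
orientation: [-0.001, 0.299, 0.954, -0.0]
wrist_force: [-6.7, 1.2, 7.3]
finger_gap: 0.0104
grip_force: 88.6
```

```bash
echo 's=s; print("tau",s["tau"].round(3),"qv",s["qvel"].round(3))' >> st.py; python3 st.py
```

```text
t 7.95 p [ 0.5086 -0.0806  0.0647] yaw 0.9626 F [-6.7  1.2  7.3] M [0.219 1.207 0.297] gap 0.0104 grip 88.55807304382324 j6 0.295
tau [-2.3400e-01 -4.0587e+01  2.6757e+01 -2.6360e+00  2.6500e-01 -4.0000e-03] qv [-0.     0.002  0.001  0.001 -0.     0.3  ]
```

Request:
carry_out([
  [[0,0,-0.03,0,0,0,5],[0,0,-0.06,0,0,0,5]],
])

```text
clock: 8.15
tcp_pos: [0.5086, -0.0805, 0.0647]
orientation: [-0.001, 0.328, 0.945, -0.0]
wrist_force: [-6.7, 1.8, 8.4]
finger_gap: 0.0106
grip_force: 88.5
```

```bash
python3 st.py
```

```text
t 8.15 p [ 0.5086 -0.0805  0.0647] yaw 0.9026 F [-6.7  1.8  8.4] M [0.234 1.171 0.335] gap 0.0106 grip 88.54164004325867 j6 0.355
tau [-3.1900e-01 -4.0609e+01  2.6741e+01 -2.6100e+00  2.1900e-01  4.0000e-03] qv [ 0.001  0.     0.001 -0.    -0.001  0.299]
```

Request:
carry_out([
  [[0,0,-0.03,0,0,0,5],[0,0,-0.06,0,0,0,5]],
])

```text
clock: 8.35
tcp_pos: [0.5087, -0.0805, 0.0647]
orientation: [-0.001, 0.356, 0.934, -0.0]
wrist_force: [-5.7, 1.1, 8.2]
finger_gap: 0.0107
grip_force: 88.5
```

```bash
python3 st.py
```

```text
t 8.35 p [ 0.5087 -0.0805  0.0647] yaw 0.8427 F [-5.7  1.1  8.2] M [0.26  1.159 0.321] gap 0.0107 grip 88.5301423072815 j6 0.415
tau [-4.0600e-01 -4.0635e+01  2.6722e+01 -2.5810e+00  1.7300e-01  3.0000e-03] qv [ 0.001 -0.002 -0.    -0.    -0.     0.299]
```

Read while moving, the free friction is a clear 0.32 Nm, so I'll tighten to about 0.65 Nm.

Request:
carry_out([
  [[0,0,-0.03,0,0,0,5],[0,0,-0.06,0,0,0,5],[0,0,-0.09,0,0,0,5],[0,0,-0.12,0,0,0,5]],
])

```text
clock: 8.75
tcp_pos: [0.5087, -0.0804, 0.0647]
orientation: [-0.001, 0.411, 0.911, -0.0]
wrist_force: [-5.8, 1.3, 7.6]
finger_gap: 0.0106
grip_force: 88.5
```

```bash
sed -i '$d' st.py; python3 st.py
```

```text
t 8.75 p [ 0.5087 -0.0804  0.0647] yaw 0.7228 F [-5.8  1.3  7.6] M [0.331 1.12  0.354] gap 0.0106 grip 88.50697875022888 j6 0.535
```

Request:
carry_out([
  [[0,0,-0.03,0,0,0,5],[0,0,-0.06,0,0,0,5],[0,0,-0.09,0,0,0,5],[0,0,-0.12,0,0,0,5]],
])

```text
clock: 9.15
tcp_pos: [0.5088, -0.0804, 0.0647]
orientation: [-0.001, 0.465, 0.885, -0.0]
wrist_force: [-5.9, 1.3, 8.1]
finger_gap: 0.0104
grip_force: 88.5
```

```bash
python3 st.py
```

```text
t 9.15 p [ 0.5088 -0.0804  0.0647] yaw 0.6028 F [-5.9  1.3  8.1] M [0.34  1.008 0.327] gap 0.0104 grip 88.480224609375 j6 0.655
```

Request:
carry_out([
  [[0,0,-0.03,0,0,0,5],[0,0,-0.06,0,0,0,5],[0,0,-0.09,0,0,0,5]],
])

```text
clock: 9.45
tcp_pos: [0.5089, -0.0803, 0.0647]
orientation: [-0.001, 0.505, 0.863, -0.0]
wrist_force: [-5.6, 2.1, 7.1]
finger_gap: 0.0105
grip_force: 88.5
```

```bash
python3 st.py
```

```text
t 9.45 p [ 0.5089 -0.0803  0.0647] yaw 0.5129 F [-5.6  2.1  7.1] M [0.328 1.045 0.32 ] gap 0.0105 grip 88.45724701881409 j6 0.745
```

Still free. I'll check the pointer before the pad bites.

Run:
```python
from h import *
c=viewer.calibration("wrist"); im=viewer.read_camera("wrist"); np.savez("w4.npz",im=im,K=c["K"],eye=c["eye"],rotation=c["rotation"])
u,v=proj(c,(.467,-.0988,.033)).astype(int); x0,y0=max(u-60,0),max(v-50,0); print(u,v,x0,y0)
measure(c,im,(180,480,60,290))
cv2.imwrite("pics/w4.png",cv2.resize(im[y0:y0+110,x0:x0+150],None,fx=5,fy=5,interpolation=cv2.INTER_CUBIC)[:,:,::-1])
```

```text
251 229 191 179
red [251.3 218.8] 347 [ 0.4632 -0.1008]
blue [295.1 122.6] 526 [ 0.4595 -0.0303]
bar (324.0, 254.5) (69.0, 26.0) 1736 [ 0.4994 -0.0649] len 0.0328 dir 2.097
white [307.1  69.2] [300, 60, 14, 20, 47]
white [453.6 129.1] [415, 60, 65, 140, 7003]
white [277.6  91.4] [271, 85, 13, 14, 28]
white [240.  223.3] [211, 115, 71, 175, 6076]
white [254.2 118.8] [249, 115, 12, 9, 13]
white [428.4 261.1] [368, 210, 112, 80, 3778]
white [272.9 222.7] [264, 218, 19, 10, 130]
white [291.3 241.7] [287, 241, 9, 3, 21]
white [361.1 246.6] [354, 245, 15, 4, 38]
```

View pics/w4.png

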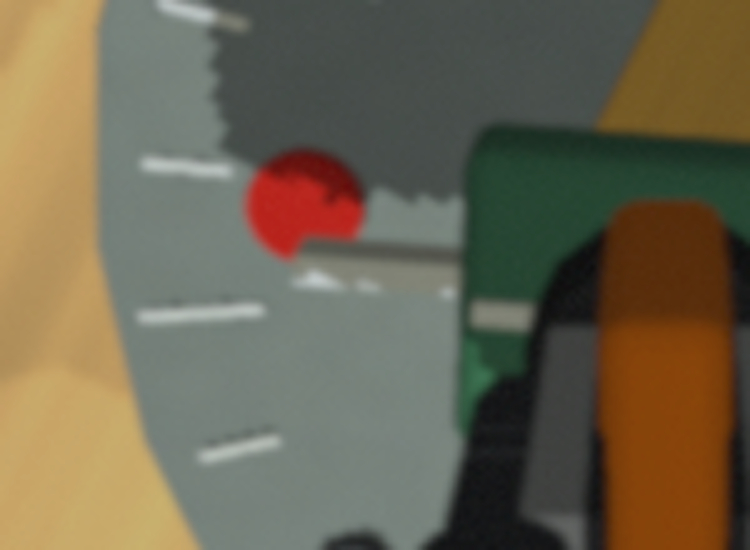

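The pointer tip is at about (250,232.8), its root at (283,234.7), and the red disc centre (partly occluded) at (252.2,220.4).

Run:
```python
from h import *
A=lambda v:np.arctan2(-v[1],-v[0])
d=np.load("w4.npz"); c={k:d[k] for k in("K","eye","rotation")}
p=pivot_fit(c,d["im"],np.array((.562,-.054)))
for q in (p,np.array((.5622,-.0544))):
    tip=ray(c,(250,232.8),.033)[:2]; b=ray(c,(283,234.7),.033)[:2]; red=ray(c,(252.2,220.4),.015)[:2]
    print(tip,red,"tip",A(tip-q),"root",A(b-q),"line",A(tip-b),"red",A(red-q),np.linalg.norm(tip-q),np.linalg.norm(red-q))
# predicted tip pixel for exact aim, and pixel shift per 0.01 rad
q=p; a=A(red-q)
for da in(0,.01): print(proj(c,[q[0]-.106*np.cos(a+da),q[1]-.106*np.sin(a+da),.033]))
```

```text
pivot [ 0.5619 -0.0548  0.1382] med res 0.00044 119
[ 0.46694923 -0.10113798] [ 0.46418268 -0.10154223] tip 0.45398340530085707 root 0.45474940695961796 line 0.4508066162794717 red 0.4461336449286362 0.10561261251338726 0.1082795512162389
[ 0.46694923 -0.10113798] [ 0.46418268 -0.10154223] tip 0.4561666308288826 root 0.45745169833009874 line 0.4508066162794717 red 0.448298444367819 0.10609970779674675 0.1087648151998296
[249.35845527 231.54111761]
[249.38226553 233.10087141]
```

Within about 0.007 rad. I'll make a tiny correction, then keep tightening.

Request:
carry_out([
  [[0,0,-0.03,-0.1,0.3,0,5],[0,0,-0.06,-0.1,0.3,0,5],[0,0,-0.09,-0.1,0.3,0,5]],
])

```text
clock: 9.8
tcp_pos: [0.509, -0.0803, 0.0647]
orientation: [-0.0, 0.543, 0.84, -0.0]
wrist_force: [-4.5, 0.3, 6.7]
finger_gap: 0.0104
grip_force: 88.4
```

```bash
python3 st.py
```

```text
t 9.8 p [ 0.509  -0.0803  0.0647] yaw 0.4227 F [-4.5  0.3  6.7] M [0.223 0.94  0.34 ] gap 0.0104 grip 88.36788654327393 j6 0.836
```

Request:
carry_out([
  [[0,0,-0.03,0,0,0,5],[0,0,-0.06,0,0,0,5],[0,0,-0.09,0,0,0,5]],
])

```text
clock: 10.1
tcp_pos: [0.509, -0.0802, 0.0647]
orientation: [-0.0, 0.58, 0.814, -0.0]
wrist_force: [-4.0, 1.4, 6.8]
finger_gap: 0.0101
grip_force: 88.3
```

```bash
python3 st.py
```

```text
t 10.1 p [ 0.509  -0.0802  0.0647] yaw 0.3328 F [-4.   1.4  6.8] M [0.25  0.893 0.335] gap 0.0101 grip 88.34155082702637 j6 0.926
```

Request:
carry_out([
  [[0,0,-0.03,0,0,0,5],[0,0,-0.06,0,0,0,5],[0,0,-0.09,0,0,0,5]],
])

```text
clock: 10.4
tcp_pos: [0.5091, -0.0802, 0.0647]
orientation: [-0.0, 0.616, 0.788, -0.0]
wrist_force: [-5.0, 0.5, 6.9]
finger_gap: 0.0106
grip_force: 88.3
```

```bash
python3 st.py
```

```text
t 10.4 p [ 0.5091 -0.0802  0.0647] yaw 0.2428 F [-5.   0.5  6.9] M [0.248 0.845 0.308] gap 0.0106 grip 88.31359505653381 j6 1.016
```

Request:
carry_out([
  [[0,0,-0.03,0,0,0,5],[0,0,-0.06,0,0,0,5],[0,0,-0.09,0,0,0,5]],
])

```text
clock: 10.7
tcp_pos: [0.5092, -0.0802, 0.0647]
orientation: [-0.0, 0.651, 0.759, -0.0]
wrist_force: [-4.7, 1.7, 5.4]
finger_gap: 0.0103
grip_force: 88.3
```

```bash
python3 st.py
```

```text
t 10.7 p [ 0.5092 -0.0802  0.0647] yaw 0.1528 F [-4.7  1.7  5.4] M [0.208 0.807 0.293] gap 0.0103 grip 88.29064607620239 j6 1.106
```

Request:
carry_out([
  [[0,0,-0.03,0,0,0,5],[0,0,-0.06,0,0,0,5],[0,0,-0.09,0,0,0,5]],
])

```text
clock: 11.0
tcp_pos: [0.5093, -0.0802, 0.0647]
orientation: [-0.0, 0.685, 0.729, -0.0]
wrist_force: [-3.8, 1.2, 6.7]
finger_gap: 0.0104
grip_force: 88.3
```

```bash
python3 st.py
```

```text
t 11.0 p [ 0.5093 -0.0802  0.0647] yaw 0.0629 F [-3.8  1.2  6.7] M [0.316 0.769 0.333] gap 0.0104 grip 88.28983068466187 j6 1.196
```

Request:
carry_out([
  [[0,0,-0.03,0,0,0,5],[0,0,-0.06,0,0,0,5],[0,0,-0.09,0,0,0,5]],
])

```text
clock: 11.3
tcp_pos: [0.5093, -0.0802, 0.0647]
orientation: [-0.0, 0.717, 0.697, -0.0]
wrist_force: [-4.2, 1.0, 6.5]
finger_gap: 0.0104
grip_force: 88.3
```

```bash
python3 st.py
```

```text
t 11.3 p [ 0.5093 -0.0802  0.0647] yaw -0.0271 F [-4.2  1.   6.5] M [0.271 0.752 0.381] gap 0.0104 grip 88.2960855960846 j6 1.286
```

Request:
carry_out([
  [[0,0,-0.03,0,0,0,5],[0,0,-0.06,0,0,0,5],[0,0,-0.09,0,0,0,5]],
])

```text
clock: 11.6
tcp_pos: [0.5095, -0.0802, 0.0648]
orientation: [-0.0, 0.747, 0.665, 0.0]
wrist_force: [-3.5, 2.3, 5.3]
finger_gap: 0.0105
grip_force: 88.3
```

```bash
python3 st.py
```

```text
t 11.6 p [ 0.5095 -0.0802  0.0648] yaw -0.1168 F [-3.5  2.3  5.3] M [0.305 0.732 0.478] gap 0.0105 grip 88.31570148468018 j6 1.376
```

Request:
carry_out([
  [[0,0,-0.03,0,0,0,5],[0,0,-0.06,0,0,0,5],[0,0,-0.09,0,0,0,5]],
])

```text
clock: 11.9
tcp_pos: [0.5095, -0.0802, 0.0648]
orientation: [-0.0, 0.776, 0.63, 0.0]
wrist_force: [-3.4, 2.6, 6.8]
finger_gap: 0.0105
grip_force: 88.4
```

```bash
python3 st.py
```

```text
t 11.9 p [ 0.5095 -0.0802  0.0648] yaw -0.2067 F [-3.4  2.6  6.8] M [0.291 0.657 0.544] gap 0.0105 grip 88.35485100746155 j6 1.466
```

Request:
carry_out([
  [[0,0,-0.03,0,0,0,5],[0,0,-0.06,0,0,0,5],[0,0,-0.08,0,0,0,5]],
])

```text
clock: 12.2
tcp_pos: [0.5096, -0.0802, 0.0648]
orientation: [-0.0, 0.801, 0.599, 0.0]
wrist_force: [-3.5, 2.1, 5.7]
finger_gap: 0.0107
grip_force: 88.4
```

```bash
python3 st.py
python3 - <<'E'
from h import *
c=viewer.calibration("wrist"); im=viewer.read_camera("wrist"); np.savez("w5.npz",im=im,K=c["K"],eye=c["eye"],rotation=c["rotation"])
E
python3 st.py
```

```text
t 12.2 p [ 0.5096 -0.0802  0.0648] yaw -0.2863 F [-3.5  2.1  5.7] M [0.239 0.668 0.599] gap 0.0107 grip 88.4006917476654 j6 1.545
t 12.25 p [ 0.5096 -0.0802  0.0648] yaw -0.287 F [-3.9  2.4  5.6] M [0.263 0.659 0.45 ] gap 0.0103 grip 88.27723145484924 j6 1.546
```

The moment has risen about 0.28 Nm (70–85 N of clamp force), well inside firm. Release, lift and check.

Request:
carry_out([
  [[0,0,0,0,0,0,40],[0,0,0,0,0,0,40],[0,0,0,0,0,0,40],[0,0,0,0,0,0,40],[0,0,0,0,0,10,40],[0,0,0,0,0,35,40],[0,0,0,0,0,65,60],[0,0,0,-10,-20,80,80],[0,0,0,-25,-50,80,80],[0,0,0,-30,-60,80,80],[0,0,0,-30,-60,80,80]],
])

```text
clock: 13.35
tcp_pos: [0.4795, -0.1415, 0.1443]
orientation: [0.0, 0.801, 0.598, 0.0]
wrist_force: [0.6, 0.2, -0.2]
finger_gap: 0.0799
grip_force: 0.0
```

```bash
python3 st.py
python3 - <<'E'
from h import *
c=viewer.calibration("wrist"); im=viewer.read_camera("wrist"); np.savez("w6.npz",im=im,K=c["K"],eye=c["eye"],rotation=c["rotation"])
p=pivot_fit(c,im,np.array((.562,-.054)))
u,v=proj(c,(.48,-.09,.033)).astype(int); x0,y0=max(u-75,0),max(v-55,0); print(u,v,x0,y0)
measure(c,im,(100,540,0,390))
cv2.imwrite("pics/w6.png",cv2.resize(im[y0:y0+110,x0:x0+150],None,fx=5,fy=5,interpolation=cv2.INTER_CUBIC)[:,:,::-1])
E
```

```text
t 13.35 p [ 0.4795 -0.1415  0.1443] yaw -0.2887 F [ 0.6  0.2 -0.2] M [ 0.01  -0.023  0.042] gap 0.0799 grip 0.0 j6 1.412
pivot [ 0.5621 -0.0547  0.1383] med res 0.00022 107
308 138 233 83
red [294.7 155.4] 147 [ 0.4626 -0.1023]
red [363.1 304.2] 1227 [ 0.4824 -0.2729]
blue [264.1  73.5] 304 [ 0.4596 -0.0306]
bar (339.4999694824219, 120.49998474121094) (72.99998474121094, 22.999996185302734) 1370 [ 0.5067 -0.0795] len 0.0441 dir 1.31
white [244.   7.] [236, 3, 17, 9, 64]
white [401.2  59.7] [364, 19, 76, 82, 3774]
white [239.8  37.2] [228, 34, 24, 8, 88]
white [360.5  98. ] [355, 93, 12, 11, 66]
white [375.4 132.5] [368, 123, 17, 19, 103]
white [316.6 193.8] [313, 189, 8, 10, 31]
white [337.6 203.4] [335, 199, 6, 9, 28]
white [360.6 207.4] [357, 198, 8, 19, 67]
white [528.5 253.1] [517, 238, 23, 31, 577]
```

View pics/w6.png

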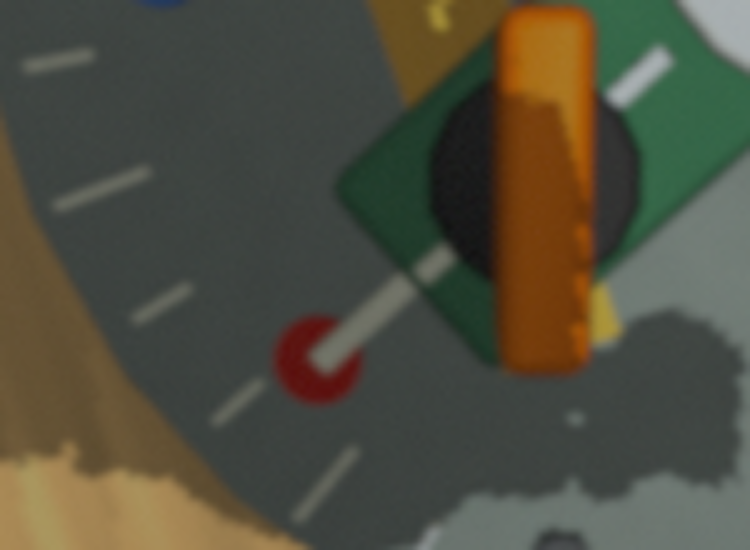

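The pointer tip is at about (296.8,155.4), the red disc centre at (296.6,155.0), and the root at (314.6,139.2). I'll turn these into angles.

Run:
```python
from h import *
A=lambda v:np.arctan2(-v[1],-v[0])
d=np.load("w6.npz"); c={k:d[k] for k in("K","eye","rotation")}
for q in (np.array((.5621,-.0547)),):
    tip=ray(c,(296.8,155.4),.033)[:2]; b=ray(c,(314.6,139.2),.033)[:2]; red=ray(c,(296.6,155.),.015)[:2]
    print(tip,red,"tip",A(tip-q),"root",A(b-q),"line",A(tip-b),"red",A(red-q))
    for da in(0,.01): print(proj(c,[q[0]-.106*np.cos(A(red-q)+da),q[1]-.106*np.sin(A(red-q)+da),.033]))
```

```text
[ 0.46680324 -0.10024084] [ 0.46430348 -0.10242596] tip 0.44579916472802933 root 0.4471521645180755 line 0.44003720150778847 red 0.45401195328289506
[297.19269244 156.47031442]
[298.07930408 157.39417533]
```

The pointer is within about 0.008 rad of red's middle, less than 1 mm at the tip. The clamp is firm and the gripper is clear, so I'm handing in.

```bash
python3 -c "
from workcell import order; print(order.hand_in())"
```

```text
the job is handed in; nothing more can be done
None
```

I handed the job in at about 13.4 s. I loosened the knob, swung the pointer to within about 0.01 rad (about 1 mm at the tip) of the middle of the red mark, and retightened it firm at about 70–85 N. The gripper let go and is clear, and I never touched the loose parts; hand-in returned no verdict.

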